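# Wipe and crack open a sealed specimen case

### The arm

A 6-joint arm with a two-finger parallel gripper is mounted at the origin on the work surface. World frame = base frame: x ahead of the robot, y to its left, z up, the work surface at z = 0. Lengths are in m, angles in rad, forces in N, time in s.
With the tool pointing down it reaches from about 0.35 to 0.975 m from the base axis. Payload 7.1 kg.
Tool frame: the origin (TCP) lies at the very end of the fingers, on their centre line; the grasp point (between the pads) lies 19 mm behind it; z points along the fingers, y is the line along which they close (so a half turn about z gives the same grasp; the last joint's range is limited). The gripper opens to 88 mm and grips with 3 to 60 N. Pads are 20 mm wide; open, the fingers measure 115 mm over their backs; the gripper's body (75 mm by 178 mm) begins 61 mm behind the grasp point.
Start: joints at [1.085, 0.423, 1.63, -0, 1.089, -0.019], TCP at [0.281, 0.558, 0.223] pointing down, gripper open.
Joint ranges: [-3, 3], [-0.9, 2.11], [0.09, 2.58], [-1.31, 4.45], [0.11, 2.69], [-2.54, 2.54]. Speed limits (rad/s): [2.39, 2.39, 3.01, 3.14, 3.14, 3.14].

### API

Orientations are given as a unit quaternion [w, x, y, z].
In Python, from cell import arm, imaging gives the robot as it stands.
- The arm moves only by the shell command python3 -m creep 'ROWS' [OPENING]. ROWS is JSON, a list of rows, each a list of 4 numbers: the shift along the tool's x, y, z in m, then the turn about the tool's z in rad. A call has 1 to 8 rows; each row is the pose to reach, as a shift and turn from the pose commanded when the call began, along the tool's axes at that moment; what a row does not reach only later rows make up. A row lasts 1/12 s, in which the tool goes at most 41.7 mm and 7.16 degrees, less where a joint would pass 70% of its speed; a pose out of reach is approached as far as the arm can. A call with a gripper value outside its range is refused whole. OPENING is the finger opening in m, from 0 to 0.0878, set as the call begins (- or left out, the last holds). The fingers move at their own pace and stop on an object; the grip force is fixed at half the most. Time passes only in rows, so rows that repeat a pose let the fingers close. It gives the time, the measured TCP pose, the force, the opening and the grip force at its end, in the units of the state.
- arm.observe(): the state, without advancing time (a new reading comes with each control period).
- imaging.camera(name): name is "side" or "top" or "wrist"; returns (picture, depth): 420x560x3 uint8, red, green, blue; 420x560 float32, m along the optical axis (not along the pixel's ray), 0 where there is no reading.
- imaging.camera_params(name): a dict with "mtx" (3x3 intrinsics, pixels), "rvec" (rotation vector, rad) and "tvec" (3), from world to camera coordinates, as OpenCV has them. Camera axes: x right, y down, z forward; pixel columns grow to the right and rows downward; lengths in m; the calibration is good to about 2 mm. A picture is of the moment at which its call begins: read the wrist's pose just before it. camera_params takes no time and is no camera call; for the wrist camera it gives the pose at the moment of the call.
- arm.close_job(): hands the job in; it is judged then, once.
The state is a dict: "clock": time; "qpos": joint angles; "joint_vel": joint speeds; "joint_torque": joint torques, N m; "tcp_pos": TCP position; "tool_rot": TCP orientation; "contact_force": force on the tool from outside, world axes, zero at the start; "ft_torque": the same for the moment, N m; "width": finger opening in m; "gripper_force": force on a finger pad.
Only numpy, scipy, OpenCV 4.12 (cv2) and the standard library are available. Lean on these libraries where they do the work, as an engineer would, in place of code of your own. Each camera call takes 0.05 s, during which the arm holds its last target. There are 200 camera calls.

### The job

Take the sprung wiper block by its wooden grip, wipe the aluminium strip on the lid of the blue specimen case from its red end to its plain end in one lightly pressed pass, and stand the wiper upright on the bench again. Then take the lid by its black handle, pull until the sticky seal breaks without flinging the lid wide open, and finish still holding it by the handle, slightly open and still, with its front edge 3 to 6 cm up (about 13 degrees). Leave the mug, biscuit tin and brush alone.

Things in the scene. Friction and masses are not known exactly. Their poses are not given: they have to be found in the camera images.
- wiper: Loose wiper block, 0.13 kg, standing upright, z up. Origin: underside centre of its orange shoe (44 mm along x, 40 along y, z 0 to 16). Above: black plate (56 x 36 mm, z 28 to 38) and wooden grip (56 mm along x, 24 mm thick along y, z 37 to 87): take the grip across its thickness. The shoe is sprung: it slides up by at most 10 mm, with about 2 N at the start and 7 N at the end of that travel.
- sole (a point): Centre of the underside of the wiper's orange shoe; it moves with the shoe.
- lid_strip: Pale aluminium strip on the lid, 60 mm along x, 200 along y, 2 mm thick; origin: centre of its underside, its face 2 mm above (99 mm above the bench with the lid shut). Red end at +y (the robot's left), plain end at -y; the handle is towards -x. A pass with the middle of the shoe on the strip's middle line, from 80 mm on the red side to 80 mm on the plain side of the origin, covers it.
- lid_handle: Black bow handle on the lid, origin on the lid's top below its middle. Its round bar, 14 mm thick, runs 100 mm along its y, the bar's axis 35 mm above the lid's top (28 mm free below it), a post at either end. It stands 90 mm in front of the strip's middle line.
- handle_grip (a point): Middle of the handle's bar, on the bar's axis.
- lid (a joint): Angle of the blue lid in rad: 0 shut, grows as the front rises, stop at 0.75. Lid 10 mm thick, 0.5 kg; its front edge is 200 mm from the hinge. A tight bead seal holds it shut: it takes some 12 to 20 N straight up at the handle to break, then gives way suddenly by 0.05 rad, leaving only the weight (about 3 N at the handle). Let go, the lid drops almost shut.
- lid_hinge (a point): Middle of the hinge axis, at the lid's far edge; the axis runs along the case's y. The handle's bar lies 170 mm in front of it and 45 mm above it with the lid shut.
- case: Blue specimen case, 200 mm (x) by 220 mm (y), 85 mm tall, fixed to the bench; origin at the centre of its underside. -x is its front, facing the robot. With the lid shut, the lid's top is 97 mm above the bench and the handle's bar 132 mm.
- mug: Bystander: white ceramic mug, 76 mm wide, 95 mm tall; origin: its underside centre.
- biscuit_tin: Bystander: open brass-coloured round biscuit tin, 170 mm wide, 60 mm tall; origin: its underside centre.
- brush: Bystander: bench brush lying flat; origin: its underside centre.
There are look-alikes about, which are no part of the job. Of the things that look like the wiper, take the one that is nearest to the robot's base at the start.

How it is judged:
By the outcome, as a careful person would: the job done as asked, in the order asked, and still so for the second after the job is handed in, while the arm keeps its last pose, push and grip.
It also fails if it takes over 72 s, if anything falls off the work surface, if the arm or the gripper's body presses on something with over 40 N, if the wrist force passes 120 N, or if a joint passes its speed limit or range.

## Working session

There is one attempt and no reset: what is moved stays moved. The work goes in short steps, Python scripts to look and compute and a shell command to move; the robot and the scene stay as the last step left them, time stands still between calls to the robot, and variables do not carry over. Pictures are saved under pics/ and viewed, at most 10 in all, crops included, and the job is handed in when it is done.

```bash
ls; mkdir -p pics
python3 - <<'E'
from cell import arm, imaging
import cv2,numpy as np
s=arm.observe();print({k:np.round(v,3).tolist() for k,v in s.items()})
for n in ["side","top"]:
    p,d=imaging.camera(n);cv2.imwrite(f"pics/{n}0.png",p[:,:,::-1]);np.savez(f"pics/{n}0.npz",p=p,d=d)
    c=imaging.camera_params(n);print(n,{k:np.round(v,3).tolist() for k,v in c.items()})
E
```

```text
pics
{'clock': 0.0, 'qpos': [1.085, 0.424, 1.631, -0.0, 1.089, -0.019], 'joint_vel': [-0.0, 0.001, 0.001, 0.001, 0.001, 0.0], 'joint_torque': [-0.0, -54.462, -27.366, 0.064, 0.023, -0.0], 'tcp_pos': [0.281, 0.558, 0.222], 'tool_rot': [-0.0, 0.231, 0.973, -0.001], 'contact_force': [-0.722, -0.298, -0.812], 'ft_torque': [0.008, -0.01, 0.052], 'gripper_force': 0.0, 'width': 0.088}
side {'mtx': [[466.27, 0.0, 276.643], [0.0, 466.27, 211.174], [0.0, 0.0, 1.0]], 'rvec': [0.133, -2.778, 1.348], 'tvec': [0.532, 0.124, 1.832]}
top {'mtx': [[429.719, 0.0, 276.507], [0.0, 429.719, 206.064], [0.0, 0.0, 1.0]], 'rvec': [2.165, -2.208, 0.091], 'tvec': [0.033, 0.519, 1.437]}
```

View pics/side0.png

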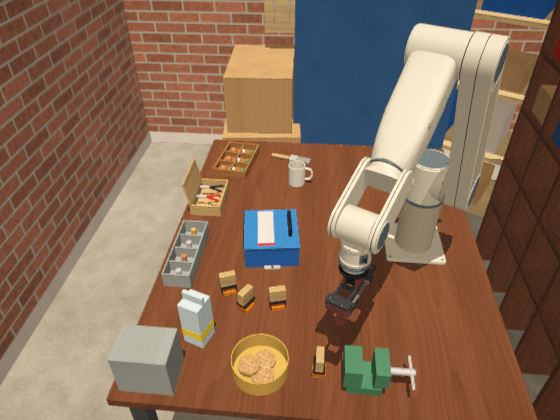

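View pics/top0.png

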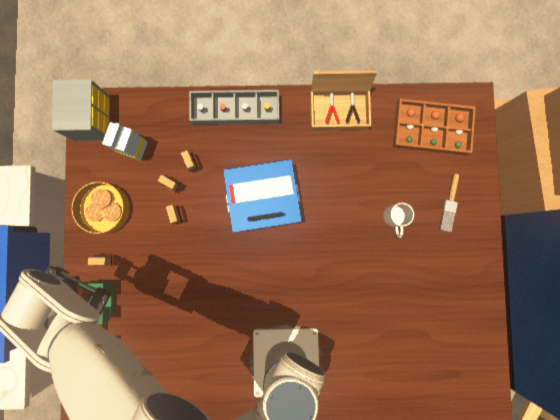

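The side view shows four wiper-like blocks at (278,296), (246,297), (228,282) and (319,360), with the case at (271,237). In the top view the blocks are at (173,214), (168,183), (190,160) and (99,261). The case is at (262,195), with its red end on the left at (232,193) and its handle at (266,216).

```bash
cat > h.py <<'E'
import cv2,numpy as np
def Rt(c): return cv2.Rodrigues(np.array(c["rvec"],float))[0],np.array(c["tvec"],float).ravel()
def pts(c,uv,d):
    "pixels (N,2) and optical depth -> world"
    R,t=Rt(c);uv=np.atleast_2d(uv).astype(float)
    r=np.c_[uv,np.ones(len(uv))]@np.linalg.inv(c["mtx"]).T
    return (r*np.reshape(d,(-1,1))-t)@R
def plane(c,uv,z):
    R,t=Rt(c);o=-R.T@t;r=pts(c,uv,1.0)-o
    return o+r*((z-o[2])/r[:,2])[:,None]
def tri(c1,u1,c2,u2):
    P=[np.c_[Rt(c)[0],Rt(c)[1]] for c in(c1,c2)]
    P=[np.array(c["mtx"])@p for c,p in zip((c1,c2),P)]
    X=cv2.triangulatePoints(*P,np.array(u1,float).reshape(2,1),np.array(u2,float).reshape(2,1));return (X[:3]/X[3]).ravel()
def cloud(c,d):
    v,u=np.mgrid[:d.shape[0],:d.shape[1]];return pts(c,np.c_[u.ravel(),v.ravel()],d.ravel()).reshape(*d.shape,3)
def rect(xy):
    "min-area rectangle of xy (m): centre, sides, direction of the long side (deg)"
    (cx,cy),_,_=r=cv2.minAreaRect((xy*1000).astype(np.float32));b=cv2.boxPoints(r);e=[b[1]-b[0],b[2]-b[1]]
    e.sort(key=np.linalg.norm);l=e[1]
    return np.round([cx,cy],1),np.round([np.linalg.norm(x) for x in e],1),round(np.degrees(np.arctan2(l[1],l[0]))%180,1)
E
python3 - <<'E'
from h import *
from cell import imaging
for n,bl in {"top":[(173,214),(168,183),(190,160),(99,261)],"side":[(278,296),(246,297),(228,282),(319,360)]}.items():
    c=imaging.camera_params(n);f=np.load(f"pics/{n}0.npz");p,d=f["p"],f["d"];W=cloud(c,d)
    for u,v in bl:
        s=np.s_[v-22:v+22,u-22:u+22];w=W[s].reshape(-1,3);k=(w[:,2]>.075)&(w[:,2]<.1)&(np.hypot(*(w[:,:2]-W[v,u,:2]).T)<.06)
        w=w[k];print(n,(u,v),len(w),rect(w[:,:2]),"z",np.round(np.percentile(w[:,2],[10,50,95]),4),"r",np.hypot(*w[:,:2].mean(0)).round(3))
    hsv=cv2.cvtColor(p,cv2.COLOR_RGB2HSV);z=W[...,2]
    roi=np.zeros(z.shape,bool)
    roi[(slice(155,235) if n=="top" else slice(205,272)),(slice(215,305) if n=="top" else slice(235,305))]=1
    blue=roi&(abs(hsv[...,0]-108.)<14)&(hsv[...,1]>120)&(z>.085)&(z<.11)
    red=roi&((hsv[...,0]<8)|(hsv[...,0]>172))&(hsv[...,1]>120)&(z>.085)&(z<.12)
    wh=roi&(hsv[...,1]<60)&(hsv[...,2]>150)&(z>.085)&(z<.12)
    bk=roi&(hsv[...,2]<60)&(z>.115)
    for nm,m in dict(blue=blue,red=red,white=wh,strip=red|wh,black=bk).items():
        w=W[m];print(n,nm,m.sum(),rect(w[:,:2]),"z",np.round(np.percentile(w[:,2],[5,50,95]),4))
E
```

```text
top (173, 214) 137 (array([496.2, 364.2]), array([25.8, 56. ], dtype=float32), np.float32(16.6)) z [0.0812 0.0856 0.0907] r 0.615
top (168, 183) 132 (array([600.4, 378.9]), array([23.8, 57.8], dtype=float32), np.float32(59.2)) z [0.0814 0.0856 0.0905] r 0.709
top (190, 160) 133 (array([673.2, 311.9]), array([24.2, 56. ], dtype=float32), np.float32(23.5)) z [0.0821 0.0859 0.091 ] r 0.742
top (99, 261) 148 (array([348.4, 602.4]), array([22.7, 57.3], dtype=float32), np.float32(88.7)) z [0.0818 0.0857 0.0903] r 0.695
top blue 2436 (array([549.7,  70.1]), array([203.3, 221.9], dtype=float32), np.float32(97.7)) z [0.0914 0.096  0.101 ]
top red 57 (array([557. , 165.9]), array([10. , 56.2], dtype=float32), np.float32(7.5)) z [0.0946 0.0993 0.1038]
top white 1152 (array([567.1,  80.7]), array([ 83.2, 220.8], dtype=float32), np.float32(105.0)) z [0.0932 0.0981 0.1028]
top strip 1209 (array([567.1,  80.7]), array([ 83.2, 220.8], dtype=float32), np.float32(105.0)) z [0.0933 0.0981 0.1028]Traceback (most recent call last):
  File "<stdin>", line 16, in <module>
    return _quantile_unchecked(
        a, q, axis, out, overwrite_input, method, keepdims, weights)
    return _ureduce(a,
                    func=_quantile_ureduce_func,
    ...<5 lines>...
                    overwrite_input=overwrite_input,
                    method=method)
    r = func(a, **kwargs)
    result = _quantile(arr,
                       quantiles=q,
    ...<2 lines>...
                       out=out,
                       weights=wgt)
    slices_having_nans = np.isnan(arr[-1, ...])
                                  ~~~^^^^^^^^^
IndexError: index -1 is out of bounds for axis 0 with size 0
```

Run:
```python
from h import *
from cell import imaging
D=np.radians(7.6)
A=np.array([[np.cos(D),np.sin(D)],[-np.sin(D),np.cos(D)]]) # world->case axes
cs={}
for n,bl in {"top":[(173,214)],"side":[(278,296),(319,360)]}.items():
    c=imaging.camera_params(n);f=np.load(f"pics/{n}0.npz");p,d=f["p"],f["d"];W=cloud(c,d)
    for u,v in bl:
        s=np.s_[v-22:v+22,u-22:u+22];w=W[s].reshape(-1,3);k=(w[:,2]>.075)&(w[:,2]<.1)&(np.hypot(*(w[:,:2]-W[v,u,:2]).T)<.06)
        w=w[k];print(n,(u,v),len(w),rect(w[:,:2]),"z",np.round(np.percentile(w[:,2],[10,50,90]),4))
    hsv=cv2.cvtColor(p,cv2.COLOR_RGB2HSV);z=W[...,2];xy=(W[...,:2]-[.55,.07])@A.T
    roi=(abs(xy[...,0])<.11)&(abs(xy[...,1])<.12)&(z>.085)
    m={"blue":roi&(abs(hsv[...,0]-108.)<14)&(hsv[...,1]>120)&(z<.105),
     "red":roi&((hsv[...,0]<8)|(hsv[...,0]>172))&(hsv[...,1]>120),
     "white":roi&(hsv[...,1]<60)&(hsv[...,2]>150)&(abs(xy[...,0]-.02)<.045),
     "black":roi&(xy[...,0]<-.04)&(hsv[...,2]<75)&(z>.115)}
    m["strip"]=m["red"]|m["white"]
    for nm,k in m.items():
        w=W[k]
        if len(w)>4: print(n,nm,len(w),rect(w[:,:2]),"z",np.round(np.percentile(w[:,2],[5,50,95]),4),"mean",w.mean(0).round(4))
```

```text
top (173, 214) 137 (array([496.2, 364.2]), array([25.8, 56. ], dtype=float32), np.float32(16.6)) z [0.0812 0.0856 0.0897]
top blue 2431 (array([549.7,  70.1]), array([203.3, 221.9], dtype=float32), np.float32(97.7)) z [0.0914 0.096  0.1009] mean [0.5482 0.0608 0.0961]
top red 57 (array([557. , 165.9]), array([10. , 56.2], dtype=float32), np.float32(7.5)) z [0.0946 0.0993 0.1038] mean [0.5566 0.1661 0.099 ]
top white 1149 (array([569. ,  78.7]), array([ 65.1, 213.4], dtype=float32), np.float32(98.7)) z [0.0933 0.0981 0.1028] mean [0.5703 0.0671 0.0981]
top black 11 (array([478. ,  53.8]), array([ 2.1, 94.5], dtype=float32), np.float32(98.4)) z [0.1341 0.1374 0.141 ] mean [0.478  0.0534 0.1376]
top strip 1206 (array([569. ,  78.7]), array([ 65.1, 213.4], dtype=float32), np.float32(98.7)) z [0.0934 0.0981 0.1028] mean [0.5696 0.0717 0.0981]
side (278, 296) 117 (array([496.8, 365.4]), array([28.9, 55.8], dtype=float32), np.float32(20.9)) z [0.0792 0.0838 0.0875]
side (319, 360) 149 (array([348.5, 603.2]), array([23.3, 59.4], dtype=float32), np.float32(90.6)) z [0.0815 0.0848 0.0882]
side blue 1412 (array([549.1,  71.4]), array([202. , 234.1], dtype=float32), np.float32(98.8)) z [0.0894 0.0946 0.0992] mean [0.5441 0.0878 0.0945]
side red 27 (array([557.8, 160.3]), array([14.2, 54.9], dtype=float32), np.float32(1.8)) z [0.0925 0.0968 0.1011] mean [0.5542 0.162  0.0968]
side white 512 (array([569.7,  63.7]), array([ 61.3, 211.2], dtype=float32), np.float32(98.9)) z [0.092  0.0968 0.1015] mean [0.5698 0.0668 0.0967]
side black 59 (array([479.9,  65.6]), array([ 10.3, 108.5], dtype=float32), np.float32(97.0)) z [0.1261 0.1344 0.1393] mean [0.4787 0.0749 0.1336]
side strip 539 (array([569.6,  64.6]), array([ 61.4, 212.7], dtype=float32), np.float32(98.8)) z [0.0921 0.0968 0.1014] mean [0.569  0.0715 0.0967]
```

Run:
```python
import cv2
a=cv2.imread("pics/side0.png")[265:315,205:315];b=cv2.imread("pics/side0.png")[335:385,275:385];c=cv2.imread("pics/side0.png")[200:280,220:330]
cv2.imwrite("pics/crop1.png",cv2.resize(cv2.vconcat([a,b,c]),None,fx=3.2,fy=3.2,interpolation=cv2.INTER_CUBIC))
```

```text
(no output)
```

View pics/crop1.png

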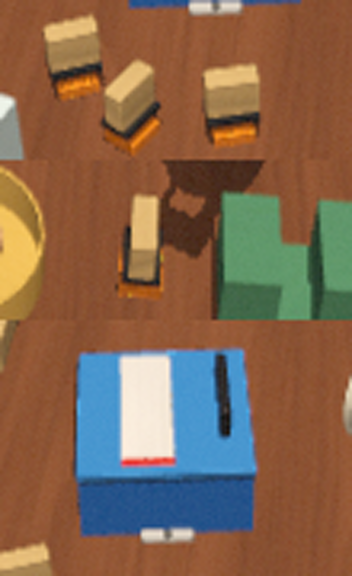

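All four blocks are identical wipers, each with a wooden grip, black plate and orange shoe. The nearest to the base is the one at (0.496, 0.364), at r = 0.615 against 0.695 for the next. The case sits at about (0.550, 0.070) with a yaw near 7.8°, the strip centre is at about (0.570, 0.072) with its red end at +y, and the handle is at about (0.480, 0.061).

Next I move above the wiper and look with the wrist camera.

```bash
cat >> h.py <<'E'
def go(x,y,z,ydeg):
    "print creep shift+turn from the measured pose to TCP (x,y,z) with tool y at world angle ydeg (mod 180)"
    from cell import arm
    from scipy.spatial.transform import Rotation as Ro
    s=arm.observe();q=s["tool_rot"];R=Ro.from_quat([*q[1:],q[0]]).as_matrix()
    a=np.degrees(np.arctan2(R[1,1],R[0,1]));dt=(ydeg-a+90)%180-90
    print("t",round(s["clock"],2),"tcp",np.round(s["tcp_pos"],4),"yang",a.round(2),"tilt",np.round(R[:2,2],4),"q6",np.round(s["qpos"][5],2),
      "F",np.round(s["contact_force"],1),"w",round(s["width"],4),"->",np.round(R.T@(np.array([x,y,z])-s["tcp_pos"]),4),"turn",-np.radians(dt).round(4))
E
python3 -c "
from h import *
go(.496,.364,.2,107)"
python3 -m creep '[[-0.035,-0.01,0,-0.1],[-0.07,-0.02,0.01,-0.2],[-0.11,-0.03,0.02,-0.3],[-0.15,-0.041,0.022,-0.4],[-0.19,-0.052,0.022,-0.5],[-0.23,-0.063,0.022,-0.6],[-0.265,-0.072,0.022,-0.7],[-0.279,-0.0765,0.022,-0.76]]' 0.0878
python3 -m creep '[[0,0,0,0]]'
python3 - <<'E'
from h import *
from cell import imaging
go(.496,.364,.2,107)
c=imaging.camera_params("wrist");p,d=imaging.camera("wrist");np.savez("pics/w1.npz",p=p,d=d,**{k:np.array(v) for k,v in c.items()});cv2.imwrite("pics/w1.png",p[:,:,::-1])
E
```

```text
t 0.1 tcp [0.281  0.5577 0.222 ] yang 63.26 tilt [-0.0006 -0.0012] q6 -0.02 F [0.1 1.3 0.4] w 0.0876 -> [-0.2792 -0.0762  0.0221] turn -0.7635
clock: 0.77
tcp_pos: [0.4989, 0.361, 0.2004]
tool_rot: [0.0, -0.147, 0.989, -0.0]
contact_force: [-0.2, 0.3, 0.0]
width: 0.0877
gripper_force: 0.0
clock: 0.85
tcp_pos: [0.4983, 0.3615, 0.2003]
tool_rot: [-0.0, -0.145, 0.989, -0.0]
contact_force: [-0.6, -0.4, 0.5]
width: 0.0878
gripper_force: 0.0
t 0.85 tcp [0.4983 0.3615 0.2003] yang 106.71 tilt [ 0.     -0.0007] q6 -1.25 F [-0.6 -0.4  0.5] w 0.0878 -> [0.0015 0.003  0.0003] turn -0.005
```

View pics/w1.png

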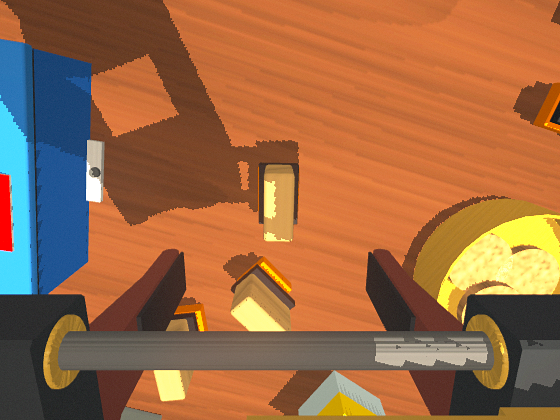

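The wrist view shows the target wiper at (278,200), upright between the finger lines and nearly aligned with them. The neighbouring wipers are at (263,290) and (180,345). I measure the grip from depth.

Run:
```python
from h import *
from cell import imaging
f=np.load("pics/w1.npz");p,d=f["p"],f["d"];W=cloud(f,d)
w=W[150:250,245:315].reshape(-1,3)
for lo,hi in((.079,.095),(.05,.075),(.028,.042),(.004,.02)):
    k=w[(w[:,2]>lo)&(w[:,2]<hi)&(np.hypot(w[:,0]-.497,w[:,1]-.364)<.05)];print(lo,len(k),rect(k[:,:2]),np.median(k[:,2]).round(4))
# ray method: top face outline by colour onto z=.087, and top/wrist triangulation
hsv=cv2.cvtColor(p,cv2.COLOR_RGB2HSV)
m=(W[...,2]>.08)&(np.hypot(W[...,0]-.497,W[...,1]-.364)<.05)&(hsv[...,2]>90)
uv=np.argwhere(m)[:,::-1];print(len(uv),rect(plane(f,uv,.087)[:,:2]))
u1=cv2.minAreaRect(uv.astype(np.float32))[0]
T=np.load("pics/top0.npz");ct=imaging.camera_params("top");WT=cloud(ct,T["d"])
mt=(WT[...,2]>.08)&(np.hypot(WT[...,0]-.497,WT[...,1]-.364)<.05);ut=cv2.minAreaRect(np.argwhere(mt)[:,::-1].astype(np.float32))[0]
print("tri",tri(f,u1,ct,ut).round(4))
# case from wrist
go(.496,.364,.05,107)
```

```text
0.079 2085 (array([496.2, 362.8]), array([24.1, 56.3], dtype=float32), np.float32(16.0)) 0.0863
0.05 131 (array([470.3, 355.1]), array([ 2.8, 23.4], dtype=float32), np.float32(108.8)) 0.0627
0.028 618 (array([496. , 363.2]), array([35.4, 56.1], dtype=float32), np.float32(16.2)) 0.0373
0.004 66 (array([495.5, 363.1]), array([39.3, 42.7], dtype=float32), np.float32(16.2)) 0.0153
22837 (array([570. , 419.1]), array([231. , 421.9], dtype=float32), np.float32(106.8))
tri [0.4867 0.3455 0.2368]
t 0.9 tcp [0.4969 0.3629 0.2002] yang 106.58 tilt [-0.0006 -0.0003] q6 -1.25 F [ 0.4  1.  -0.2] w 0.0878 -> [0.0004 0.0013 0.1502] turn -0.0074
```

```bash
python3 -m creep '[[0,0,0.03,0.004],[0,0,0.065,0.008],[0,0,0.1,0.008],[0,0,0.13,0.008],[0,0,0.148,0.008],[0,0,0.154,0.008],[0,0,0.154,0.008]]'
python3 -c "
from h import *
go(.496,.363,.046,106.1)"
```

```text
clock: 1.48
tcp_pos: [0.494, 0.3644, 0.0449]
tool_rot: [-0.002, -0.142, 0.99, -0.001]
contact_force: [0.0, -0.4, 0.6]
width: 0.0883
gripper_force: 0.0
t 1.48 tcp [0.494  0.3644 0.0449] yang 106.35 tilt [-0.0031 -0.002 ] q6 -1.24 F [ 0.  -0.4  0.6] w 0.0883 -> [-0.0015 -0.0019 -0.0011] turn 0.0044
```

Close the fingers, then lift.

```bash
python3 -m creep '[[0,-0.001,-0.001,0],[0,-0.001,-0.001,0],[0,-0.001,-0.001,0],[0,-0.001,-0.001,0],[0,-0.001,-0.001,0],[0,-0.001,-0.001,0]]' 0.0
python3 -c "
from h import *
go(.496,.363,.046,106.1)"
```

```text
clock: 1.98
tcp_pos: [0.4965, 0.3635, 0.0483]
tool_rot: [0.0, -0.142, 0.99, 0.0]
contact_force: [0.5, -0.0, -0.3]
width: 0.0514
gripper_force: 0.0
t 1.98 tcp [0.4965 0.3635 0.0483] yang 106.33 tilt [0.0008 0.0006] q6 -1.24 F [ 0.5 -0.  -0.3] w 0.0514 -> [ 0.0006 -0.0003  0.0023] turn 0.004
```

```bash
python3 -m creep '[[0,0,0.001,0],[0,0,0.001,0],[0,0,0.001,0],[0,0,0.001,0],[0,0,0.001,0],[0,0,0.001,0],[0,0,0.001,0],[0,0,0.001,0]]'
python3 -c "
from h import *
for i in range(1): go(.496,.363,.046,106.1)"
```

```text
clock: 2.65
tcp_pos: [0.4962, 0.3633, 0.0466]
tool_rot: [-0.0, -0.142, 0.99, -0.0]
contact_force: [0.0, 0.4, 0.5]
width: 0.0239
gripper_force: 30.0
t 2.65 tcp [0.4962 0.3633 0.0466] yang 106.34 tilt [-0.0001 -0.0001] q6 -1.24 F [0.  0.4 0.5] w 0.0239 -> [ 0.0003 -0.0002  0.0006] turn 0.0042
```

Grip is confirmed: opening 23.9 mm, force 30 N. Now lift.

```bash
python3 -m creep '[[0,0,-0.01,0],[0,0,-0.03,0],[0,0,-0.06,0],[0,0,-0.095,0],[0,0,-0.13,0],[0,0,-0.16,0],[0,0,-0.17,0],[0,0,-0.17,0]]'
python3 -c "
from h import *
go(.5585,.160,.217,97.8)"
```

```text
clock: 3.32
tcp_pos: [0.4977, 0.3643, 0.2202]
tool_rot: [0.003, -0.142, 0.99, 0.001]
contact_force: [-0.1, -0.4, -1.2]
width: 0.0236
gripper_force: 30.0
t 3.32 tcp [0.4977 0.3643 0.2202] yang 106.34 tilt [0.0051 0.0036] q6 -1.24 F [-0.1 -0.4 -1.2] w 0.0236 -> [-0.0009 -0.2132  0.0028] turn 0.1491
```

```bash
python3 -m creep '[[0,-0.02,0,0.01],[-0.001,-0.055,0,0.04],[-0.002,-0.09,0,0.07],[-0.003,-0.125,0,0.1],[-0.003,-0.16,0,0.13],[-0.003,-0.195,0,0.149],[-0.003,-0.21,0,0.149],[-0.003,-0.213,0,0.149]]'
python3 -m creep '[[0,0,0,0],[0,0,0,0],[0,0,0,0]]'
python3 - <<'E'
from h import *
from cell import imaging
go(.5585,.157,.217,97.8)
c=imaging.camera_params("wrist");p,d=imaging.camera("wrist");np.savez("pics/w2.npz",p=p,d=d,**{k:np.array(v) for k,v in c.items()});cv2.imwrite("pics/w2.png",p[:,:,::-1])
go(.5585,.157,.217,97.8)
W=cloud(c,d);hsv=cv2.cvtColor(p,cv2.COLOR_RGB2HSV);z=W[...,2];ok=(d>0)&(z>.085)&(z<.12)
red=ok&((hsv[...,0]<8)|(hsv[...,0]>172))&(hsv[...,1]>120)
D=np.radians(7.8);A=np.array([[np.cos(D),np.sin(D)],[-np.sin(D),np.cos(D)]]);xy=(W[...,:2]-[.5697,.0725])@A.T
wh=ok&(hsv[...,1]<70)&(hsv[...,2]>110)&(abs(xy[...,0])<.04)&(abs(xy[...,1])<.11)
bk=(d>0)&(z>.115)&(z<.15)&(hsv[...,2]<75)&(abs(xy[...,0]+.09)<.03)&(abs(xy[...,1])<.08)
bl=ok&(abs(hsv[...,0]-108.)<14)&(hsv[...,1]>100)&(abs(xy[...,0])<.2)
for n,m in dict(red=red,wh=wh,bk=bk,bl=bl).items():
    if m.sum()>9: print(n,m.sum(),rect(W[m][:,:2]),np.median(W[m][:,2]).round(4), "case-frame",np.percentile(xy[m],[1,99],axis=0).round(4).tolist())
E
```

```text
clock: 3.98
tcp_pos: [0.5584, 0.1566, 0.2143]
tool_rot: [-0.002, -0.066, 0.998, -0.001]
contact_force: [-0.3, -0.5, -1.4]
width: 0.0236
gripper_force: 30.0
clock: 4.23
tcp_pos: [0.5584, 0.1607, 0.2158]
tool_rot: [-0.001, -0.069, 0.998, 0.0]
contact_force: [-0.3, -0.1, -0.9]
width: 0.0239
gripper_force: 30.0
t 4.23 tcp [0.5584 0.1607 0.2158] yang 97.87 tilt [-0.0014 -0.0001] q6 -1.45 F [-0.3 -0.1 -0.9] w 0.0239 -> [ 0.0004 -0.0037 -0.0012] turn 0.0012
t 4.28 tcp [0.5585 0.1608 0.2161] yang 97.89 tilt [-0.0009 -0.    ] q6 -1.45 F [ 0.2 -0.1 -0.6] w 0.0241 -> [ 0.0005 -0.0038 -0.0009] turn 0.0015
red 563 (array([524.6,  90.6]), array([ 29.2, 167.7], dtype=float32), np.float32(77.9)) 0.099 case-frame [[-0.0306, 0.0874], [-0.0037, 0.0991]]
wh 16232 (array([570.7,  64.5]), array([ 61.3, 189.7], dtype=float32), np.float32(98.2)) 0.0984 case-frame [[-0.0302, -0.0992], [0.0298, 0.0835]]
bk 3965 (array([480. ,  60.1]), array([ 13.6, 112.8], dtype=float32), np.float32(98.0)) 0.1374 case-frame [[-0.0967, -0.0535], [-0.0841, 0.0553]]
bl 45363 (array([549.1,  68.7]), array([203.5, 224.3], dtype=float32), np.float32(98.0)) 0.0964 case-frame [[-0.1215, -0.11], [0.0752, 0.1086]]
```

View pics/w2.png

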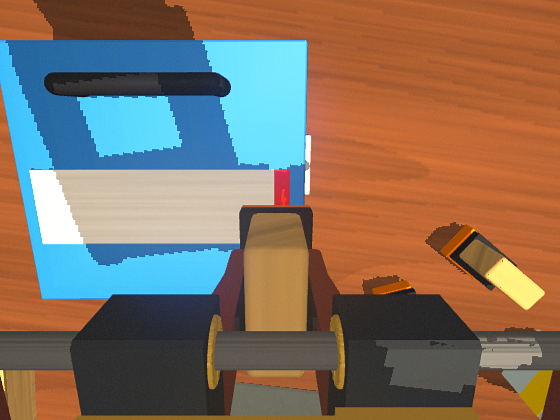

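The wrist view shows the red end under the held wiper at (282,187), the strip running left to (40,205), and the handle at (137,84). The measurements agree: strip centre (0.5697, 0.0725), yaw 8.0°, face z about 0.099. Next I descend to just above the strip, then come down gently to a 4 mm squeeze.

```bash
python3 -m creep '[[0,-0.004,0.01,0],[0,-0.008,0.03,0],[0,-0.008,0.05,0],[0,-0.008,0.06,0],[0,-0.008,0.064,0],[0,-0.008,0.064,0],[0,-0.008,0.064,0],[0,-0.008,0.064,0]]'
python3 -m creep '[[0,0,0,0],[0,0,0,0]]'
python3 -c "
from h import *
go(.5584,.1527,.1416,98)"
```

```text
clock: 4.95
tcp_pos: [0.5608, 0.1522, 0.1536]
tool_rot: [0.001, -0.068, 0.998, 0.0]
contact_force: [-0.0, 0.5, -1.1]
width: 0.0242
gripper_force: 30.0
clock: 5.12
tcp_pos: [0.5606, 0.152, 0.1535]
tool_rot: [0.001, -0.068, 0.998, 0.0]
contact_force: [0.4, 0.2, -0.8]
width: 0.0239
gripper_force: 30.0
t 5.12 tcp [0.5606 0.152  0.1535] yang 97.81 tilt [0.0014 0.0004] q6 -1.46 F [ 0.4  0.2 -0.8] w 0.0239 -> [0.0021 0.001  0.0119] turn -0.0034
```

```bash
python3 -m creep '[[0.002,0.001,0.002,-0.003],[0.002,0.001,0.004,-0.003],[0.002,0.001,0.006,-0.003],[0.002,0.001,0.008,-0.003],[0.002,0.001,0.01,-0.003],[0.002,0.001,0.01,-0.003],[0.002,0.001,0.01,-0.003],[0.002,0.001,0.01,-0.003]]'
python3 -c "
from h import *
go(.5584,.1527,.1416,98)"
```

```text
clock: 5.78
tcp_pos: [0.5579, 0.1525, 0.1428]
tool_rot: [-0.0, -0.07, 0.998, 0.0]
contact_force: [-1.7, 0.5, 2.0]
width: 0.0242
gripper_force: 30.0
t 5.78 tcp [0.5579 0.1525 0.1428] yang 97.97 tilt [-0.0003 -0.    ] q6 -1.46 F [-1.7  0.5  2. ] w 0.0242 -> [-0.0005  0.0001  0.0012] turn -0.0004
```

```bash
python3 -m creep '[[0,0,0.001,0],[0,0,0.0015,0],[0,0,0.0015,0]]'
python3 -m creep '[[0,-0.003,0,0],[0,-0.009,0,0],[0,-0.016,0,0],[0,-0.023,0,0],[0,-0.03,0,0],[0,-0.037,0,0],[0,-0.044,0,0],[0,-0.05,0,0]]'
python3 -c "
from h import *
go(.5809,-.0077,.1413,98)"
```

```text
clock: 6.03
tcp_pos: [0.558, 0.1525, 0.1412]
tool_rot: [-0.0, -0.07, 0.998, -0.0]
contact_force: [-1.6, -0.4, 3.6]
width: 0.024
gripper_force: 30.0
clock: 6.7
tcp_pos: [0.5651, 0.1021, 0.1412]
tool_rot: [0.0, -0.069, 0.998, 0.0]
contact_force: [-0.5, 3.3, 3.1]
width: 0.0241
gripper_force: 30.0
t 6.7 tcp [0.5651 0.1021 0.1412] yang 97.95 tilt [0.     0.0001] q6 -1.55 F [-0.5  3.3  3.1] w 0.0241 -> [-5.00e-04 -1.11e-01 -1.00e-04] turn -0.0009
```

```bash
python3 -m creep '[[0,-0.007,0,0],[0,-0.014,0,0],[0,-0.021,0,0],[0,-0.028,0,0],[0,-0.035,0,0],[0,-0.042,0,0],[0,-0.049,0,0],[0,-0.056,0,0]]'
python3 -c "
from h import *
go(.5809,-.0077,.1413,98)"
python3 -m creep '[[0,-0.007,0,0],[0,-0.014,0,0],[0,-0.021,0,0],[0,-0.028,0,0],[0,-0.035,0,0],[0,-0.042,0,0],[0,-0.049,0,0],[0,-0.055,0,0]]'
python3 -c "
from h import *
go(.5809,-.0077,.1413,98)"
```

```text
clock: 7.37
tcp_pos: [0.5728, 0.0469, 0.1412]
tool_rot: [-0.0, -0.07, 0.998, 0.0]
contact_force: [-0.2, 3.8, 2.6]
width: 0.0238
gripper_force: 30.0
t 7.37 tcp [0.5728 0.0469 0.1412] yang 97.98 tilt [-0.0001 -0.    ] q6 -1.65 F [-0.2  3.8  2.6] w 0.0238 -> [-0.0005 -0.0552 -0.0001] turn -0.0004
clock: 8.03
tcp_pos: [0.5804, -0.0077, 0.1412]
tool_rot: [-0.0, -0.069, 0.998, -0.0]
contact_force: [-0.1, 3.5, 3.9]
width: 0.0239
gripper_force: 30.0
t 8.03 tcp [ 0.5804 -0.0077  0.1412] yang 97.97 tilt [-0.0001 -0.    ] q6 -1.74 F [-0.1  3.5  3.9] w 0.0239 -> [-0.0005 -0.0001 -0.0001] turn -0.0006
```

```bash
python3 -m creep '[[0,-0.002,0,0],[0,-0.003,0,0],[0,-0.003,0,0],[0,-0.003,-0.004,0],[0,-0.003,-0.015,0],[0,-0.003,-0.035,0],[0,-0.003,-0.065,0],[0,-0.003,-0.08,0]]'
python3 -m creep '[[0,0,0,0],[0,0,0,0]]'
python3 - <<'E'
from h import *
from cell import imaging
go(.475,.335,.22,98)
c=imaging.camera_params("wrist");p,d=imaging.camera("wrist");cv2.imwrite("pics/w3.png",p[:,:,::-1])
from cell import arm
t=arm.observe()["tcp_pos"]
W=cloud(c,d);D=np.radians(8);A=np.array([[np.cos(D),np.sin(D)],[-np.sin(D),np.cos(D)]]);L=np.c_[(W[...,:2]-t[:2]).reshape(-1,2)@A.T,W[...,2].ravel()-t[2]]
hsv=cv2.cvtColor(p,cv2.COLOR_RGB2HSV).reshape(-1,3)
k=(d.ravel()>0)&(abs(L[:,0])<.05)&(abs(L[:,1])<.035)&(L[:,2]<-.004)&(L[:,2]>-.06)
o=k&(hsv[:,0]>5)&(hsv[:,0]<22)&(hsv[:,1]>170)
print("all",k.sum(),np.percentile(L[k],[1,99],axis=0).round(4).tolist());print("orange",o.sum(),np.percentile(L[o],[1,99],axis=0).round(4).tolist() if o.sum() else 0)
pl=k&(hsv[:,2]<70);print("plate",pl.sum(),np.percentile(L[pl],[1,50,99],axis=0).round(4).tolist())
E
```

```text
clock: 8.7
tcp_pos: [0.5814, -0.0099, 0.2242]
tool_rot: [0.001, -0.07, 0.998, -0.0]
contact_force: [0.7, -0.4, -1.4]
width: 0.0238
gripper_force: 30.0
clock: 8.87
tcp_pos: [0.5809, -0.0098, 0.2219]
tool_rot: [0.001, -0.07, 0.998, -0.0]
contact_force: [-0.4, 0.1, -2.1]
width: 0.024
gripper_force: 30.0
t 8.87 tcp [ 0.5809 -0.0098  0.2219] yang 97.99 tilt [ 0.0014 -0.0003] q6 -1.75 F [-0.4  0.1 -2.1] w 0.024 -> [0.0569 0.3562 0.0017] turn -0.0001
all 1255 [[-0.0274, -0.0184, -0.0445], [-0.0088, 0.0173, -0.0046]]
orange 86 [[-0.0273, -0.0194, -0.0444], [-0.0189, 0.0178, -0.008]]
plate 1062 [[-0.0274, -0.0183, -0.0171], [-0.0248, -0.0008, -0.0084], [-0.0086, 0.0172, -0.0066]]
```

View pics/w3.png

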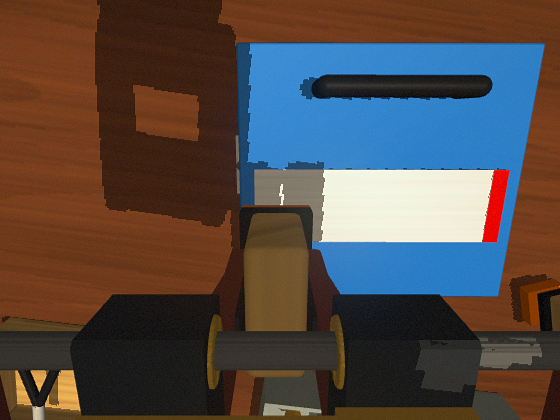

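The wrist view shows the wiper still upright and straight in the fingers at (277,250), above the plain end, with the lid still shut. Now I carry it to clear bench at (0.475, 0.335).

```bash
python3 -m creep '[[0.002,0.015,0,0],[0.007,0.045,0,0],[0.013,0.08,0,0],[0.019,0.118,0,0],[0.025,0.156,0,0],[0.031,0.194,0,0],[0.037,0.232,0,0],[0.043,0.268,0,0]]'
python3 -m creep '[[0.006,0.035,0,0],[0.011,0.065,0.01,0],[0.014,0.083,0.03,0],[0.014,0.088,0.06,0],[0.014,0.088,0.09,0],[0.014,0.088,0.12,0],[0.014,0.088,0.14,0],[0.014,0.088,0.15,0]]'
python3 -m creep '[[0,0,0.008,0],[0,0,0.014,0],[0,0,0.014,0],[0,0,0.014,0]]'
python3 -c "
from h import *
go(.475,.335,.0465,98)"
```

```text
clock: 9.58
tcp_pos: [0.499, 0.2508, 0.2193]
tool_rot: [-0.002, -0.07, 0.998, -0.001]
contact_force: [0.4, -0.1, -1.4]
width: 0.0239
gripper_force: 30.0
clock: 10.25
tcp_pos: [0.4719, 0.333, 0.0666]
tool_rot: [-0.003, -0.07, 0.998, -0.002]
contact_force: [-0.4, -0.0, -0.8]
width: 0.0239
gripper_force: 30.0
clock: 10.58
tcp_pos: [0.4754, 0.3349, 0.0578]
tool_rot: [0.0, -0.069, 0.998, 0.0]
contact_force: [0.8, 0.1, -0.6]
width: 0.0237
gripper_force: 30.0
t 10.58 tcp [0.4754 0.3349 0.0578] yang 97.97 tilt [0.0007 0.0004] q6 -1.12 F [ 0.8  0.1 -0.6] w 0.0237 -> [0.0004 0.0001 0.0113] turn -0.0006
```

```bash
python3 -m creep '[[0,0,0.003,0],[0,0,0.006,0],[0,0,0.008,0],[0,0,0.0095,0],[0,0,0.0105,0],[0,0,0.011,0],[0,0,0.0115,0],[0,0,0.0115,0]]'
python3 -c "
from h import *
go(.475,.335,.0465,98)"
```

```text
clock: 11.25
tcp_pos: [0.475, 0.3348, 0.0458]
tool_rot: [0.0, -0.07, 0.998, -0.0]
contact_force: [-2.3, -0.7, 2.3]
width: 0.0239
gripper_force: 30.0
t 11.25 tcp [0.475  0.3348 0.0458] yang 97.97 tilt [ 0. -0.] q6 -1.12 F [-2.3 -0.7  2.3] w 0.0239 -> [-0.0001  0.0002 -0.0007] turn -0.0004
```

```bash
python3 -m creep '[[0,0,-0.0007,0],[0,0,-0.0007,0]]'
python3 -m creep '[[0,0,0,0],[0,0,0,0],[0,0,0,0],[0,0,0,0],[0,0,0,0],[0,0,0,0],[0,0,0,0],[0,0,0,0]]' 0.0878
python3 -c "
from h import *
go(.475,.335,.0465,98)"
```

```text
clock: 11.42
tcp_pos: [0.475, 0.3348, 0.0465]
tool_rot: [0.0, -0.07, 0.998, 0.0]
contact_force: [0.6, -0.0, 2.4]
width: 0.0239
gripper_force: 30.0
clock: 12.08
tcp_pos: [0.4749, 0.3348, 0.0464]
tool_rot: [-0.0, -0.07, 0.998, -0.0]
contact_force: [-0.6, -0.1, 0.5]
width: 0.0738
gripper_force: 0.0
t 12.08 tcp [0.4749 0.3348 0.0464] yang 97.98 tilt [-0. -0.] q6 -1.12 F [-0.6 -0.1  0.5] w 0.0738 -> [-0.0001  0.0002 -0.0001] turn -0.0004
```

```bash
python3 -m creep '[[0,0,-0.005,0],[0,0,-0.02,0],[0,0,-0.045,0],[0,0,-0.08,0],[0,0,-0.12,0],[0,0,-0.155,0],[0,0,-0.175,0],[0,0,-0.18,0]]'
python3 -m creep '[[0,0,0,0.05],[0,0,0,0.15],[0,-0.01,0,0.27],[0,-0.03,0,0.39],[0,-0.055,0,0.51],[0,-0.085,0,0.63],[0,-0.115,0,0.75],[0,-0.14,0,0.87]]'
python3 - <<'E'
from h import *
from cell import imaging
go(.480,.060,.200,8)
p,d=imaging.camera("side");cv2.imwrite("pics/s4.png",cv2.resize(p[180:330,190:340,::-1],None,fx=4,fy=4))
W=cloud(imaging.camera_params("side"),d);k=W[(W[...,2]>.078)&(W[...,2]<.1)&(np.hypot(W[...,0]-.475,W[...,1]-.335)<.05)];print(len(k),rect(k[:,:2]),np.median(k[:,2]))
E
```

```text
clock: 12.75
tcp_pos: [0.4768, 0.336, 0.2312]
tool_rot: [0.003, -0.07, 0.998, 0.002]
contact_force: [-0.0, -0.1, -0.3]
width: 0.0879
gripper_force: 0.0
clock: 13.42
tcp_pos: [0.4935, 0.1943, 0.2252]
tool_rot: [-0.001, 0.36, 0.933, -0.001]
contact_force: [-0.0, -0.1, -0.1]
width: 0.0877
gripper_force: 0.0
t 13.42 tcp [0.4935 0.1943 0.2252] yang 47.8 tilt [-0.002 -0.001] q6 -0.48 F [-0.  -0.1 -0.1] w 0.0877 -> [-0.0802 -0.1085  0.0253] turn 0.6946
105 (array([475.1, 336.2]), array([32.8, 54.2], dtype=float32), np.float32(1.3)) 0.08399717690074043
```

View pics/s4.png

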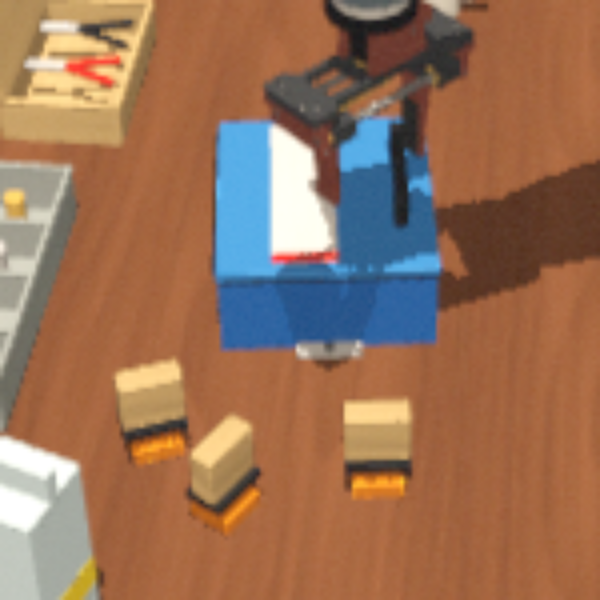

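The side view shows the placed wiper standing upright at (378,450), clear of everything else. The lid is still shut and the handle is visible at (402,175). I go above the handle and measure it once more.

```bash
python3 -m creep '[[-0.015,-0.02,0,0.1],[-0.03,-0.04,0,0.2],[-0.045,-0.06,0.005,0.3],[-0.06,-0.08,0.01,0.42],[-0.072,-0.097,0.012,0.54],[-0.079,-0.107,0.015,0.65],[-0.08,-0.109,0.015,0.695],[-0.08,-0.109,0.015,0.695]]'
python3 -m creep '[[0,0,0,0],[0,0,0,0],[0,0,0,0]]'
python3 - <<'E'
from h import *
from cell import imaging
go(.480,.060,.113,8)
c=imaging.camera_params("wrist");p,d=imaging.camera("wrist");cv2.imwrite("pics/w5.png",p[:,:,::-1])
W=cloud(c,d);hsv=cv2.cvtColor(p,cv2.COLOR_RGB2HSV)
k=(d>0)&(W[...,2]>.118)&(W[...,2]<.15)&(hsv[...,2]<90)&(np.hypot(W[...,0]-.48,W[...,1]-.06)<.07)
w=W[k];print(len(w),rect(w[:,:2]),np.percentile(w[:,2],[5,50,95,99]).round(4))
uv=np.argwhere(k)[:,::-1];print("uv",uv.min(0),uv.max(0))
E
```

```text
clock: 14.13
tcp_pos: [0.4802, 0.0607, 0.2104]
tool_rot: [-0.001, 0.655, 0.756, -0.001]
contact_force: [-0.3, -0.1, 1.2]
width: 0.0878
gripper_force: 0.0
clock: 14.38
tcp_pos: [0.4812, 0.0621, 0.2112]
tool_rot: [-0.0, 0.653, 0.757, -0.0]
contact_force: [-1.0, 0.4, -0.6]
width: 0.0883
gripper_force: 0.0
t 14.38 tcp [0.4812 0.0621 0.2112] yang 8.42 tilt [-0.0002  0.    ] q6 -0.04 F [-1.   0.4 -0.6] w 0.0883 -> [-0.0019 -0.0014  0.0982] turn 0.0074
3137 (array([479.8,  60.1]), array([ 14. , 112.6], dtype=float32), np.float32(98.0)) [0.1331 0.1373 0.139  0.1394]
uv [264 140] [285 300]
```

View pics/w5.png

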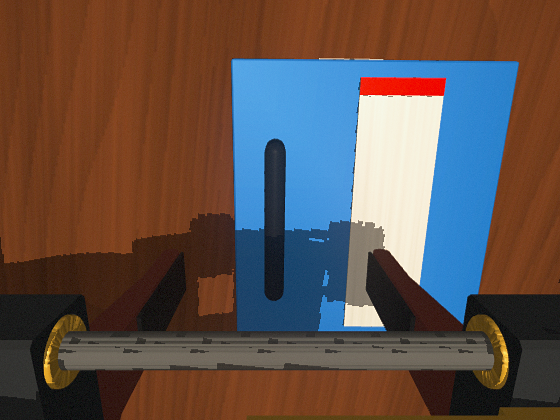

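The wrist view shows the bar between the fingers, from (275,145) to (275,297). It measures (0.480, 0.060), direction 98.0°, top 0.139, so the axis is at 0.132. I descend and grip.

```bash
python3 -m creep '[[-0.001,-0.001,0.015,0.007],[-0.002,-0.0015,0.04,0.007],[-0.002,-0.0015,0.065,0.007],[-0.002,-0.0015,0.083,0.007],[-0.002,-0.0015,0.093,0.007],[-0.002,-0.0015,0.097,0.007],[-0.002,-0.0015,0.097,0.007],[-0.002,-0.0015,0.097,0.007]]'
python3 -m creep '[[0,0,0,0],[0,0,0,0],[0,0,0,0]]'
python3 -c "
from h import *
go(.480,.060,.113,8)"
```

```text
clock: 15.1
tcp_pos: [0.4806, 0.0596, 0.115]
tool_rot: [0.0, 0.657, 0.754, 0.0]
contact_force: [-0.4, -0.5, 0.5]
width: 0.0877
gripper_force: 0.0
clock: 15.35
tcp_pos: [0.4806, 0.0594, 0.1152]
tool_rot: [0.001, 0.657, 0.754, 0.001]
contact_force: [0.4, -0.0, 0.5]
width: 0.0878
gripper_force: 0.0
t 15.35 tcp [0.4806 0.0594 0.1152] yang 7.91 tilt [0.0017 0.0002] q6 -0.04 F [ 0.4 -0.   0.5] w 0.0878 -> [ 0.0006 -0.0005  0.0022] turn -0.0016
```

```bash
python3 -m creep '[[0,-0.0005,0.002,0],[0,-0.0005,0.002,0],[0,-0.0005,0.002,0],[0,-0.0005,0.002,0],[0,-0.0005,0.002,0],[0,-0.0005,0.002,0],[0,-0.0005,0.002,0],[0,-0.0005,0.002,0]]' 0.0
python3 -m creep '[[0,0,0,0],[0,0,0,0],[0,0,0,0],[0,0,0,0],[0,0,0,0],[0,0,0,0],[0,0,0,0],[0,0,0,0]]'
python3 -c "
from h import *
go(.480,.060,.113,8)"
```

```text
clock: 16.02
tcp_pos: [0.4794, 0.0593, 0.1124]
tool_rot: [-0.0, 0.657, 0.754, -0.0]
contact_force: [0.7, -0.5, 0.0]
width: 0.0378
gripper_force: 0.0
clock: 16.68
tcp_pos: [0.4805, 0.0594, 0.1125]
tool_rot: [0.001, 0.657, 0.754, 0.001]
contact_force: [6.0, -0.6, -5.8]
width: 0.0134
gripper_force: 30.0
t 16.68 tcp [0.4805 0.0594 0.1125] yang 7.91 tilt [0.002  0.0003] q6 -0.04 F [ 6.  -0.6 -5.8] w 0.0134 -> [ 0.0006 -0.0004 -0.0005] turn -0.0017
```

```bash
python3 -m creep '[[0,0,-0.0005,0],[0,0,-0.001,0],[0,0,-0.0015,0],[0,0,-0.002,0],[0,0,-0.0025,0],[0,0,-0.0025,0]]'
python3 -c "
from h import *
go(.480,.060,.113,8)"
```

```text
clock: 17.18
tcp_pos: [0.4807, 0.0595, 0.1134]
tool_rot: [0.001, 0.657, 0.754, 0.001]
contact_force: [13.1, 2.7, -27.1]
width: 0.0135
gripper_force: 30.0
t 17.18 tcp [0.4807 0.0595 0.1134] yang 7.9 tilt [0.002  0.0003] q6 -0.04 F [ 13.1   2.7 -27.1] w 0.0135 -> [ 0.0006 -0.0006  0.0004] turn -0.0017
```

```bash
python3 -m creep '[[0,0.0005,0,0],[0,0.001,-0.0003,0],[0,0.001,-0.0003,0]]'
python3 -c "
from h import *
go(.480,.060,.113,8)"
```

```text
clock: 17.43
tcp_pos: [0.4807, 0.0595, 0.1135]
tool_rot: [0.0, 0.657, 0.754, 0.0]
contact_force: [10.6, 2.1, -25.5]
width: 0.0133
gripper_force: 30.0
t 17.43 tcp [0.4807 0.0595 0.1135] yang 7.91 tilt [0. 0.] q6 -0.04 F [ 10.6   2.1 -25.5] w 0.0133 -> [ 0.0006 -0.0007  0.0005] turn -0.0017
```

```bash
python3 -m creep '[[0,0.0005,-0.0003,0],[0,0.001,-0.0006,0],[0,0.001,-0.0006,0]]'
python3 -c "
from h import *
go(.480,.060,.113,8)"
python3 -m creep '[[0,0.0003,-0.0003,0],[0,0.0005,-0.0006,0],[0,0.0005,-0.0006,0]]'
python3 -c "
from h import *
go(.480,.060,.113,8)"
```

```text
clock: 17.68
tcp_pos: [0.4808, 0.0595, 0.114]
tool_rot: [-0.001, 0.657, 0.754, -0.001]
contact_force: [8.2, 0.9, -22.8]
width: 0.013
gripper_force: 30.0
t 17.68 tcp [0.4808 0.0595 0.114 ] yang 7.91 tilt [-0.0018 -0.0002] q6 -0.04 F [  8.2   0.9 -22.8] w 0.013 -> [ 0.0006 -0.0007  0.001 ] turn -0.0016
clock: 17.93
tcp_pos: [0.481, 0.0595, 0.1146]
tool_rot: [-0.001, 0.657, 0.754, -0.001]
contact_force: [6.5, 1.5, -20.3]
width: 0.0131
gripper_force: 30.0
t 17.93 tcp [0.481  0.0595 0.1146] yang 7.91 tilt [-0.0024 -0.0003] q6 -0.04 F [  6.5   1.5 -20.3] w 0.0131 -> [ 0.0006 -0.0009  0.0016] turn -0.0016
```

```bash
cat > lid.py <<'E'
from h import *
from cell import imaging
D=np.radians(8);A=np.array([[np.cos(D),np.sin(D)],[-np.sin(D),np.cos(D)]])
def lid(n="wrist"):
    c=imaging.camera_params(n);p,d=imaging.camera(n);W=cloud(c,d);hsv=cv2.cvtColor(p,cv2.COLOR_RGB2HSV)
    xy=(W[...,:2]-[.5697,.0725])@A.T;z=W[...,2]
    k=(d>0)&(z>.085)&(z<.2)&(xy[...,0]>-.13)&(xy[...,0]<.075)&(abs(xy[...,1])<.1)&(abs(hsv[...,0]-108.)<14)&(hsv[...,1]>100)
    w=np.c_[xy[k],z[k]];c1=np.polyfit(w[:,0],w[:,2],1)
    r=abs(np.polyval(c1,w[:,0])-w[:,2])<.006;c1=np.polyfit(w[r,0],w[r,2],1)
    b=(d>0)&(hsv[...,2]<75)&(abs(xy[...,0]+.088)<.02)&(abs(xy[...,1])<.056)&(z>.12)&(z<.2)
    print(n,len(w),"lid angle",-np.arctan(c1[0]).round(4),"z at x=-.11",np.polyval(c1,-.11).round(4),"bar z pct",np.percentile(z[b],[50,90,97]).round(4) if b.sum()>5 else None)
    return p
if __name__=="__main__":
    for n in("wrist","side","top"): lid(n)
    cv2.imwrite("pics/w6.png",lid("wrist")[:,:,::-1])
E
python3 lid.py
```

```text
wrist 56651 lid angle 0.0123 z at x=-.11 0.0987 bar z pct [0.14   0.1714 0.1967]
side 1015 lid angle 0.0134 z at x=-.11 0.0972 bar z pct [0.1378 0.1591 0.1706]
top 880 lid angle 0.012 z at x=-.11 0.0987 bar z pct None
wrist 56639 lid angle 0.0124 z at x=-.11 0.0987 bar z pct [0.14   0.1712 0.1963]
```

View pics/w6.png

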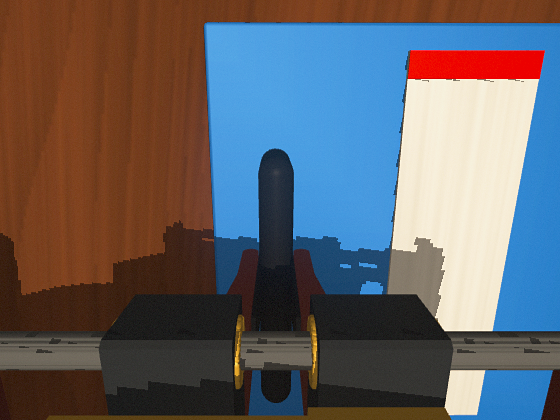

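The wrist view shows the bar held firmly between the fingers at (276,270). The lid angle is already about 0.012 and the bar is up 2 mm with the fingers, so nothing is slipping and the seal is yielding. I keep going gently.

```bash
python3 -m creep '[[0,0.0002,-0.0005,0],[0,0.0004,-0.001,0],[0,0.0006,-0.0015,0],[0,0.0006,-0.0015,0]]'
python3 -c "
from h import *
go(.480,.060,.113,8)"
python3 -m creep '[[0,0.0002,-0.0005,0],[0,0.0004,-0.001,0],[0,0.0006,-0.0015,0],[0,0.0006,-0.0015,0]]'
python3 -c "
from h import *
go(.480,.060,.113,8)"
```

```text
clock: 18.47
tcp_pos: [0.4815, 0.0596, 0.1164]
tool_rot: [-0.001, 0.657, 0.754, -0.001]
contact_force: [5.4, -0.3, -16.5]
width: 0.0132
gripper_force: 30.0
t 18.47 tcp [0.4815 0.0596 0.1164] yang 7.91 tilt [-0.0026 -0.0003] q6 -0.04 F [  5.4  -0.3 -16.5] w 0.0132 -> [ 0.0006 -0.0014  0.0034] turn -0.0016
clock: 18.8
tcp_pos: [0.4822, 0.0597, 0.1188]
tool_rot: [-0.001, 0.657, 0.754, -0.001]
contact_force: [2.4, -0.4, -10.4]
width: 0.0128
gripper_force: 30.0
t 18.8 tcp [0.4822 0.0597 0.1188] yang 7.9 tilt [-0.0023 -0.0003] q6 -0.04 F [  2.4  -0.4 -10.4] w 0.0128 -> [ 0.0006 -0.0021  0.0058] turn -0.0017
```

```bash
python3 -m creep '[[0,0.0003,-0.001,0],[0,0.0007,-0.002,0],[0,0.001,-0.003,0],[0,0.0014,-0.004,0],[0,0.0017,-0.005,0],[0,0.002,-0.006,0],[0,0.0024,-0.007,0],[0,0.0027,-0.008,0]]'
python3 -c "
from h import *
go(.480,.060,.113,8)"
python3 -m creep '[[0,0.0006,-0.0015,0],[0,0.0012,-0.003,0],[0,0.0017,-0.0045,0],[0,0.0023,-0.006,0],[0,0.0029,-0.0075,0],[0,0.0035,-0.009,0],[0,0.0041,-0.0105,0],[0,0.0046,-0.0115,0]]'
python3 -c "
from h import *
go(.480,.060,.113,8)"; python3 -c "
from lid import *
lid('wrist');lid('side')"
```

```text
clock: 19.47
tcp_pos: [0.485, 0.0601, 0.1274]
tool_rot: [-0.001, 0.657, 0.754, -0.001]
contact_force: [-4.4, -2.5, -3.9]
width: 0.0129
gripper_force: 30.0
t 19.47 tcp [0.485  0.0601 0.1274] yang 7.91 tilt [-0.0016 -0.0002] q6 -0.04 F [-4.4 -2.5 -3.9] w 0.0129 -> [ 0.0006 -0.005   0.0144] turn -0.0016
clock: 20.13
tcp_pos: [0.4893, 0.0607, 0.1389]
tool_rot: [-0.001, 0.657, 0.754, -0.001]
contact_force: [-6.4, -1.1, -3.2]
width: 0.0132
gripper_force: 30.0
t 20.13 tcp [0.4893 0.0607 0.1389] yang 7.91 tilt [-0.0022 -0.0003] q6 -0.04 F [-6.4 -1.1 -3.2] w 0.0132 -> [ 0.0006 -0.0093  0.0259] turn -0.0016
wrist 59149 lid angle 0.1539 z at x=-.11 0.1259 bar z pct [0.1632 0.1827 0.1949]
side 1021 lid angle 0.1553 z at x=-.11 0.1244 bar z pct [0.1611 0.1642 0.1656]
```

```bash
python3 -m creep '[[0,0.0005,-0.0015,0],[0,0.001,-0.003,0],[0,0.0017,-0.0045,0],[0,0.0023,-0.006,0],[0,0.0029,-0.0075,0],[0,0.0036,-0.009,0],[0,0.0042,-0.0102,0],[0,0.0045,-0.011,0]]'
python3 -m creep '[[0,0,0,0],[0,0,0,0],[0,0,0,0],[0,0,0,0],[0,0,0,0],[0,0,0,0]]'
python3 -c "
from h import *
go(.480,.060,.113,8)
from lid import *
lid('wrist');lid('side')
p,d=imaging.camera('side');cv2.imwrite('pics/s7.png',cv2.resize(p[140:400,190:350,::-1],None,fx=2.3,fy=2.3))"
```

```text
clock: 20.9
tcp_pos: [0.4944, 0.0614, 0.15]
tool_rot: [-0.0, 0.657, 0.754, -0.0]
contact_force: [-5.0, -2.3, -3.1]
width: 0.0132
gripper_force: 30.0
clock: 21.4
tcp_pos: [0.4944, 0.0614, 0.15]
tool_rot: [-0.0, 0.657, 0.754, -0.0]
contact_force: [-5.4, -2.2, -2.3]
width: 0.0134
gripper_force: 30.0
t 21.4 tcp [0.4944 0.0614 0.15  ] yang 7.91 tilt [-0.0009 -0.0002] q6 -0.04 F [-5.4 -2.2 -2.3] w 0.0134 -> [ 0.0006 -0.0144  0.037 ] turn -0.0016
wrist 56342 lid angle 0.2209 z at x=-.11 0.1392 bar z pct [0.1736 0.1823 0.194 ]
side 964 lid angle 0.2232 z at x=-.11 0.1379 bar z pct [0.1718 0.1765 0.1853]
```

View pics/s7.png

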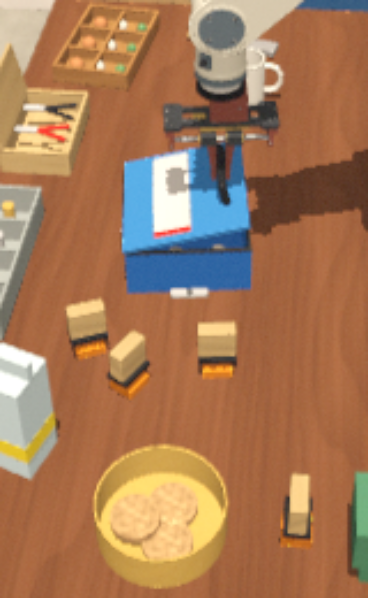

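The side view shows the lid held slightly open by its handle at (222,190), and it is still. Its angle is about 0.222 rad, which puts the front edge about 4.4 cm up. The wiper stands upright at (217,350), and the mug, tin and brush are untouched. I hand the job in.

```bash
python3 -c "
from cell import arm
print(arm.close_job())"
```

```text
the job is handed in; nothing more can be done
None
```

The job is handed in at about 21 s of robot time: the strip was wiped in one light pass (about 4–5 N) from red end to plain end, the wiper stands upright on the bench, and the lid is held still by its handle with its front edge about 4.4 cm up (0.222 rad).

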